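# Close the hasp of a parts case and press its locking cap home

### The arm

A 7-joint arm with a two-finger parallel gripper is mounted at the origin on the work surface. World frame = base frame: x ahead of the robot, y to its left, z up, the work surface at z = 0. Lengths are in m, angles in rad, forces in N, time in s.
With the tool pointing down it reaches from about 0.4 to 0.9 m from the base axis. Payload 5.6 kg.
Tool frame: the origin (TCP) lies midway between the tips of the shut fingers; the grasp point (between the pads) lies 19 mm behind it; y points along the fingers, z is the direction in which the jaws open and shut, and the axes are right-handed (so a half turn about y gives the same grasp; the last joint's range is limited). The gripper opens to 92 mm and grips with 3 to 60 N. Pads are 20 mm wide; open, the fingers measure 128 mm over their backs; the gripper's body (75 mm by 189 mm) begins 69 mm behind the grasp point.
Start: joints at [-1.17, 0.468, -0.012, 1.603, 0.006, 1.071, -0.056], TCP at [0.279, 0.587, 0.188] pointing down, gripper open.
Joint ranges: [-2.53, 2.53], [-0.31, 2.02], [-1.57, 1.55], [0.28, 2.44], [-1.29, 4.43], [0.15, 1.84], [-2.92, 2.92]. Speed limits (rad/s): [2.57, 2.57, 3.14, 3.14, 3.14, 3.14, 3.14].

### API

Orientations are given as a 3x3 rotation matrix whose columns are the frame's x, y, z axes.
In Python, from station import env, effector, solver, viewer, workorder, search_frame, tip_of gives the robot as it stands. Calls block until the motion is done:
- env.reach(position, orientation): joint-space move of the TCP to a pose.
- env.movel(position, frame=None, rate=0.15): straight line of the TCP; frame=None keeps the orientation; rate is the mean speed in m/s.
- env.goto_joints(angles): joint-space move.
- effector.release() and effector.grasp(squeeze=None): open the fingers fully, or close them until they stop; squeeze is the grip in N (None keeps the last).
- env.pause(seconds).
- solver.inverse_kinematics(position, orientation): joint angles nearest the present ones, or None.
- env.sense(): the state.
- viewer.read_camera(name): name is "side" or "top" or "wrist"; returns (picture, depth): 384x512x3 uint8, red, green, blue; 384x512 float32, m along the optical axis (not along the pixel's ray), 0 where there is no reading.
- viewer.camera_info(name): a dict with "intrinsics" (3x3 intrinsics, pixels), "dist_coeffs" ([k1, k2, p1, p2, k3] as OpenCV has them; the pictures are not rectified), "eye" and "rotation" of the camera in the world; the wrist camera has in their place "T_tool_cam" (4x4, takes a point from camera to tool coordinates, whose origin is the TCP and whose axes are the tool frame's). Camera axes: x right, y up, looking along -z (the intrinsics and any distortion apply to the point x, -y, -z); pixel columns grow to the right and rows downward; lengths in m; the calibration is good to about 2 mm. A picture is of the moment at which its call begins: read the wrist's pose just before it. camera_info takes no time and is no camera call.
A pose or a line that the arm cannot do raises env.PlanningError and nothing moves.
- workorder.finish_job(): hands the job in, once; it reports no verdict.
Trained networks look in the newest picture that a camera, given by its name, has taken for a name from the list of things; names that differ only in an ending like _2 or _b are one class to them, and where a whole thing is asked for, a point or a joint stands for the part that bears it (a point fixed in the world has none). Each returns a list of dicts, best first, with "score" (0 to 1); they miss things now and then, are a little off and sometimes report something else, mostly with a low value. They report only what shows in the picture. A call takes as long as a camera call. They do not tell look-alikes from the thing itself.
- search_frame(camera, name): "at" ([x, y, z] in m, in world coordinates, good to about 4 mm: the middle of the surface that is visible of it).
- tip_of(camera, name): "at" ([x, y, z] in m, in world coordinates, good to about 4 mm: a listed point, or the origin of a listed thing).
The state is a dict: "t": time; "joint_positions": joint angles; "joint_velocities": joint speeds; "tau": joint torques, N m; "ee_pos": TCP position; "tcp_rot": TCP orientation; "wrist_force": force on the tool from outside, world axes, zero at the start; "moment": the same for the moment, N m; "gripper_width": finger opening in m.
Only numpy, scipy, OpenCV 4.12 (cv2) and the standard library are available. Lean on these libraries where they do the work, as an engineer would, in place of code of your own. Each camera call takes 0.05 s, during which the arm holds its last target.

### The job

Lock the blue parts case for dispatch: first swing the steel hasp right over onto the lid, so that the stud stands through its eye. Then take the round black snap cap from the bench, press it straight down onto the stud until it clicks fully home against the hasp, and keep pressing. Finish while still holding the cap pressed firmly down, without letting go, and leave the other things on the bench where they are.

Things in the scene. Friction and masses are not known exactly. Their poses are not given: they have to be found in the camera images.
- stud (a point): Steel stud upright on the case's lid: point on its axis, level with the top face of the closed hasp, 94.5 mm above the bench. z up; +y from the hinge towards the case's middle. Stud 18 mm in diameter, ending 17 mm above this point, the last 5 mm tapering to 10 mm across. Four sprung balls bulge 3.5 mm out of its sides, 8.6 mm above this point, at 45 degrees to x and y.
- hinge (a point): Middle of the hasp's hinge pin, on the case's edge, 56 mm from the stud's axis in -y and 92.5 mm above the bench. Axes as those of the stud: the pin runs along x.
- hasp_end (a point): Middle of the outer (when closed: upper) face of the hasp's solid end, 101 mm from the hinge. Hasp: flat steel strap 50 mm wide, 4 mm thick, 116 mm long from the hinge; square 30 mm eye centred 56 mm from the hinge, solid from 71 mm on. y points along the strap away from the hinge, z out of the outer face (up when closed).
- hasp (a joint): Hinge of the hasp, rad: 0 = closed, level over the lid with the stud through the eye; 1.57 = upright; more = leaning outwards from the case; at most 2.2. Slightly stiff (0.06 N m, about 0.6 N at the end): it stays where it is left, so push it all the way down.
- cap_mid (a point): Centre of the round black plastic snap cap, 23 mm above its underside; z up. It stands upright on the bench, 46 mm high: a round skirt 40 mm in diameter and 22 mm high, on top a round grip 26 mm in diameter and 24 mm high; 40 to 70 g. Home on the stud, this centre is 23 mm above the stud's point.
- cap_foot (a point): Centre of the cap's underside; z up. The skirt is open below: bore 27 mm wide, 19 mm deep, inner lip 21 mm wide and 3 mm high at the mouth. The lip meets the balls with the underside about 13 mm above the closed hasp, needs roughly 8 to 14 N to pass them, then the force drops; it is home with the underside on the hasp.
- case: The blue parts case with its lid shut, fixed to the bench: 212 x 312 mm (312 along its y), lid top 88.5 mm above the bench. Origin under its centre, on the bench; axes as the stud's; the stud stands at y = -105 mm.
- cap: The snap cap; origin at the centre of its underside, z up.
- spacer: Bystander: black tube, 44 mm in diameter, bore 24 mm, 26 mm high, upright; origin under its centre.
- plug: Bystander: black square plug, foot 44 x 44 x 14 mm with a square grip 24 x 24 x 20 mm on top; origin under its centre.
- driver: Bystander: screwdriver lying on the bench, about 190 mm long, far side of the bench; origin under its middle.
Mind the look-alikes: they are no part of the job. What is shaped like the cap but purple or turquoise is not meant.

How it is judged:
By the outcome, as a careful person would: the job done as asked, in the order asked, and still so for the second after the job is handed in, while the arm keeps its last pose, push and grip.
It also fails if it takes over 51 s, if anything falls off the work surface, if the arm or the gripper's body presses on something with over 40 N, if the wrist force passes 120 N, or if a joint passes its speed limit or range.

## Working session

There is one attempt and no reset: what is moved stays moved. The work goes in short steps, each a Python script; the robot and the scene stay as the last script left them, time stands still between calls to the robot, and variables do not carry over. Pictures are saved under pics/ and viewed, and the job is handed in when it is done.

```bash
ls; mkdir -p pics; python3 - <<'E'
from station import env, effector, solver, viewer, workorder, search_frame, tip_of
import cv2
s=env.sense(); print(s['t'],s['ee_pos'],s['tcp_rot'],s['gripper_width'])
for c in ["side","top"]:
    im,d=viewer.read_camera(c); cv2.imwrite(f'pics/{c}0.png',im[:,:,::-1])
    for n in ["stud","hinge","hasp_end","cap_mid","cap_foot","case"]:
        print(c,n,[(round(r['score'],2),[round(float(x),3) for x in r['at']]) for r in tip_of(c,n)][:4])
print(env.sense()['t'], viewer.camera_info("top"), viewer.camera_info("wrist"))
E
```

```text
pics
0.0 [0.2788976  0.58642563 0.18685416] [[ 9.03102249e-01 -6.20206572e-04  4.29425131e-01]
 [-4.29425554e-01 -1.64702232e-03  9.03100759e-01]
 [ 1.47163748e-04 -9.99998451e-01 -1.75376211e-03]] 0.09215824198685113
side stud [(0.87, [0.489, 0.162, 0.098]), (0.43, [0.591, -0.189, -0.001])]
side hinge [(0.78, [0.474, 0.105, 0.091])]
side hasp_end [(0.77, [0.477, 0.104, 0.198])]
side cap_mid [(0.76, [0.522, -0.321, 0.025]), (0.64, [0.605, -0.309, 0.023]), (0.55, [0.608, -0.381, 0.022]), (0.54, [0.52, -0.406, 0.021])]
side cap_foot [(0.68, [0.603, -0.386, -0.003]), (0.61, [0.605, -0.307, -0.001]), (0.56, [0.517, -0.406, -0.002]), (0.55, [0.525, -0.327, -0.001])]
side case [(0.85, [0.517, 0.266, -0.001])]
top stud [(0.78, [0.49, 0.159, 0.098])]
top hinge [(0.71, [0.478, 0.107, 0.094])]
top hasp_end [(0.83, [0.479, 0.107, 0.195]), (0.27, [0.493, 0.159, 0.097])]
top cap_mid [(0.82, [0.607, -0.385, 0.028]), (0.75, [0.517, -0.405, 0.019]), (0.69, [0.609, -0.308, 0.023]), (0.67, [0.523, -0.324, 0.026])]
top cap_foot [(0.7, [0.607, -0.307, 0.001]), (0.64, [0.52, -0.408, -0.0]), (0.53, [0.523
[... 449 characters left out ...]
9971056, -0.02402077,  0.001345  ],
       [-0.00306107,  0.18245018,  0.98321033]])} {'intrinsics': array([[276.63492153,   0.        , 257.29010753],
       [  0.        , 276.63492153, 187.88704981],
       [  0.        ,   0.        ,   1.        ]]), 'dist_coeffs': array([-0.02429424,  0.        ,  0.        ,  0.        ,  0.        ]), 'T_tool_cam': array([[ 3.92840865e-04, -9.72171979e-01, -2.34267987e-01,
        -6.61647103e-02],
       [-2.50969201e-05,  2.34267996e-01, -9.72172056e-01,
        -1.96461846e-01],
       [ 9.99999923e-01,  3.87788316e-04,  6.76315195e-05,
        -4.75580491e-04],
       [ 0.00000000e+00,  0.00000000e+00,  0.00000000e+00,
         1.00000000e+00]])}
```

View pics/side0.png

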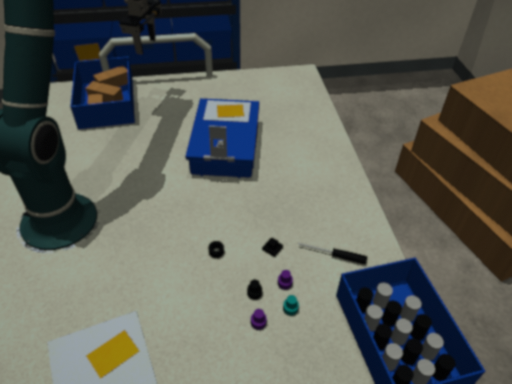

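View pics/top0.png

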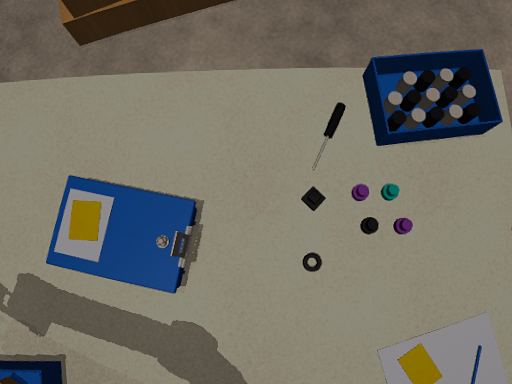

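```bash
python3 - <<'E'
import cv2
from station import viewer
im=cv2.imread('pics/top0.png')
import numpy as np
ci=viewer.camera_info('top'); R=ci['rotation'];K=ci['intrinsics']
for p in [(.607,-.385,.023),(.519,-.406,.023),(.607,-.308,.023),(.522,-.323,.023),(.49,.16,.098),(.478,.107,.195)]:
    q=R.T@(np.array(p)-ci['eye']); q=np.array([q[0],-q[1],-q[2]])
    print(p,cv2.projectPoints(q.reshape(1,1,3),np.zeros(3),np.zeros(3),K,ci['dist_coeffs'])[0].ravel())
E
```

```text
(0.607, -0.385, 0.023) [392.08965229 190.01553354]
(0.519, -0.406, 0.023) [403.32335265 225.49819111]
(0.607, -0.308, 0.023) [361.35828332 190.76917875]
(0.522, -0.323, 0.023) [369.81495698 225.34280713]
(0.49, 0.16, 0.098) [161.16972028 241.83769345]
(0.478, 0.107, 0.195) [175.98748136 244.58306001]
```

Pixels in the top view: black cap-shaped part at (369,225), purple ones at (403,226) and (361,191), turquoise at (391,191), spacer at (312,262), plug at (313,198). Only the black stepped round part at (369,225) fits the description, and it sits at about (0.522, -0.323). The hasp stands about upright at (178,244), with the stud at (162,241). I'll confirm the cap in a crop.

```bash
cat > h.py <<'E'
from station import env, effector, solver, viewer, workorder, search_frame, tip_of
import numpy as np, cv2
STUD=np.array([.4893,.1605,.0945]); U=np.array([.25,.968,0]); U/=np.linalg.norm(U)
Z=np.array([0,0,1.]); X=np.cross(U,Z); HINGE=STUD-.056*U-[0,0,.002]
def down(j):
    j=np.array(j,float); j/=np.linalg.norm(j); y=-Z
    return np.column_stack([np.cross(y,j),y,j])
def st(tag=''):
    s=env.sense(); print(tag,'t %.2f'%s['t'],np.round(s['ee_pos'],4),'F',np.round(s['wrist_force'],1),'w %.4f'%s['gripper_width']); return s
E
python3 - <<'E'
from h import *
a=cv2.imread('pics/top0.png')[170:280,290:430]; b=cv2.imread('pics/side0.png')[230:340,200:340]
cv2.imwrite('pics/crop.png',cv2.resize(np.hstack([a,b]),None,fx=2.8,fy=2.8,interpolation=cv2.INTER_CUBIC))
a=cv2.imread('pics/top0.png')[210:280,130:220]; b=cv2.imread('pics/side0.png')[110:180,180:270]
cv2.imwrite('pics/crop2.png',cv2.resize(np.hstack([a,b]),None,fx=4.4,fy=4.4,interpolation=cv2.INTER_CUBIC))
for s in (1,-1):
  for p in (HINGE-.05*U+[0,0,.2],HINGE+.09*U+[0,0,.01],STUD+[0,0,.05]): print(s,p,solver.inverse_kinematics(p,down(s*X)))
for j in ((1,1,0),(-1,-1,0),(1,.6,0),(1,-1,0),(-1,1,0)): print(j,solver.inverse_kinematics([.522,-.323,.024],down(j)))
E
```

```text
1 [0.46279369 0.05786757 0.2925    ] [-0.70907476  0.02933358  0.53266374  1.93017475 -0.01606885  1.18619131
 -0.4233116 ]
1 [0.49780202 0.19341984 0.1025    ] [-0.77893425  0.39854725  0.4263486   1.98268019 -0.22441767  0.80550164
 -0.47839928]
1 [0.4893 0.1605 0.1445] [-0.76480475  0.30507657  0.45731103  1.99616263 -0.17329703  0.87748792
 -0.46728241]
-1 [0.46279369 0.05786757 0.2925    ] [-0.35815731  0.04383344  0.16843554  1.91149562 -0.00792266  1.18689404
  2.70193782]
-1 [0.49780202 0.19341984 0.1025    ] [-0.26846412  0.39584028 -0.20133023  1.94899494  0.10698493  0.80682957
  2.36009473]
-1 [0.4893 0.1605 0.1445] [-0.26303628  0.30250929 -0.14061729  1.9642142   0.0542727   0.87840276
  2.45683738]
(1, 1, 0) [ 0.10486655  0.66291908  0.53761097  1.83044566 -0.46634776  0.77667151
  1.67425688]
(-1, -1, 0) [-0.23841392  0.92788871  1.10836339  1.85095514 -0.98289923  1.03687513
 -1.0653324 ]
(1, 0.6, 0) [ 0.03797755  0.68917809  0.63476137  1.83481311 -0.55264115  0.80140764
  1.50053436]
(1, -1, 0) [-0.20969786  0.88497187  1.0479486   1.84944431 -0.92757163  0.99352995
  0.4666717 ]
(-1, 1, 0) [ 1.12316257  0.83109166 -0.89609703  1.75930328  0.7864041   0.95260806
  2.25301269]
```

View pics/crop.png

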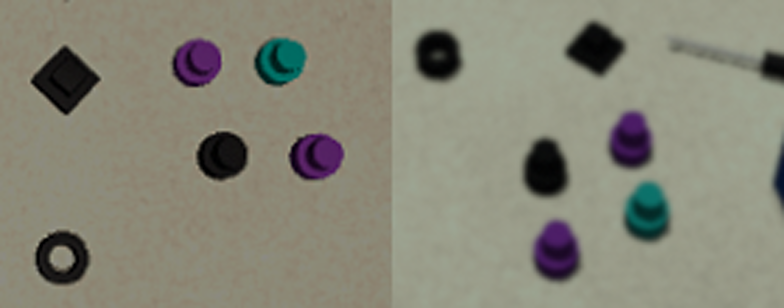

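View pics/crop2.png

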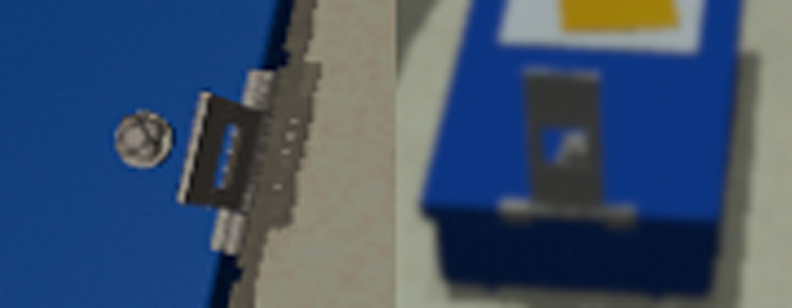

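The crop confirms it: the black two-step round cap is at (222,155) in the crop. The purple and turquoise ones are decoys, and the hasp stands upright beside the stud. Next I push the hasp over along an arc.

```bash
python3 - <<'E'
from h import *
R=down(X)
effector.grasp(20); 
env.movel(env.sense()['ee_pos']+np.array([0,0,.11]),rate=.3)
env.reach(HINGE-.055*U+[0,0,.2],R); st('above')
env.movel(HINGE-.055*U+[0,0,.103],rate=.25); st('low')
r=.103
for th in np.deg2rad([95,80,65,50,35,20,8]):
    P=HINGE+r*(np.cos(th)*U+np.sin(th)*Z)+.002*(-np.sin(th)*U+np.cos(th)*Z)-.010*U
    env.movel(P,rate=.12); st(round(np.rad2deg(th)))
for dz in (.004,.002,.0,-.002,-.004):
    env.movel(STUD+.037*U+[0,0,dz],rate=.05); s=st(dz)
    if s['wrist_force'][2]>10: break
E
```

```text
above t 4.60 [0.4617 0.0544 0.2924] F [-0.3 -1.   0.5] w 0.0005
low t 5.14 [0.4621 0.0534 0.196 ] F [-0.2 -0.2  0.6] w 0.0009
95 t 5.58 [0.4705 0.0863 0.1956] F [-0.4 -1.   0.2] w 0.0005
80 t 5.95 [0.4767 0.112  0.1942] F [-0.3 -0.6 -0.1] w 0.0006
65 t 6.33 [0.483  0.1376 0.1861] F [ 0.4 -0.4  0.1] w 0.0003
50 t 6.70 [0.4887 0.1591 0.1723] F [ 0.7  0.3 -0.4] w 0.0006
35 t 7.08 [0.4934 0.1767 0.153 ] F [ 1.4 -0.7 -0.4] w 0.0006
20 t 7.45 [0.4966 0.1892 0.1295] F [-0.3  0.2 -0. ] w 0.0007
8 t 7.78 [0.498  0.1947 0.1088] F [ 0.7 -0.8  0.3] w 0.0003
0.004 t 8.14 [0.4984 0.1962 0.0983] F [0.5 0.4 0. ] w 0.0005
0.002 t 8.39 [0.4985 0.1963 0.0965] F [-0.4 -0.4  0.3] w 0.0002
0.0 t 8.64 [0.4985 0.1963 0.0944] F [ 0.1 -0.3 -0.1] w 0.0004
-0.002 t 8.89 [0.4985 0.1963 0.0924] F [-0.4  0.1  0.2] w 0.0006
-0.004 t 9.14 [0.4984 0.1963 0.0903] F [-0.3  0.2  0.3] w 0.0003
```

```bash
python3 - <<'E'
from h import *
for c in ('side','top'):
    im,d=viewer.read_camera(c)
    cr=im[80:200,150:290] if c=='side' else im[180:300,100:240]
    cv2.imwrite(f'pics/{c}1.png',cv2.resize(cr[:,:,::-1],None,fx=4,fy=4,interpolation=cv2.INTER_CUBIC))
E
```

```text
(no output)
```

View pics/side1.png

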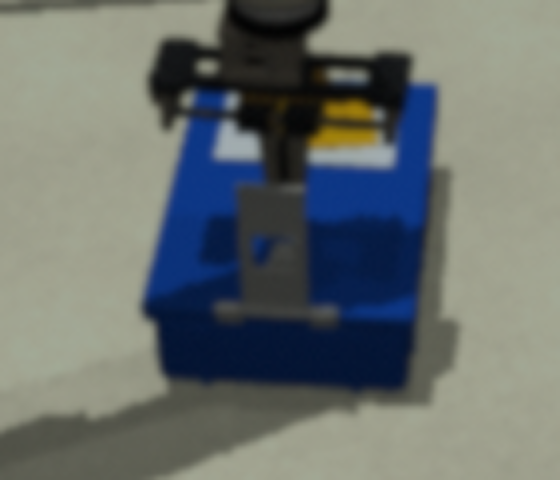

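View pics/top1.png

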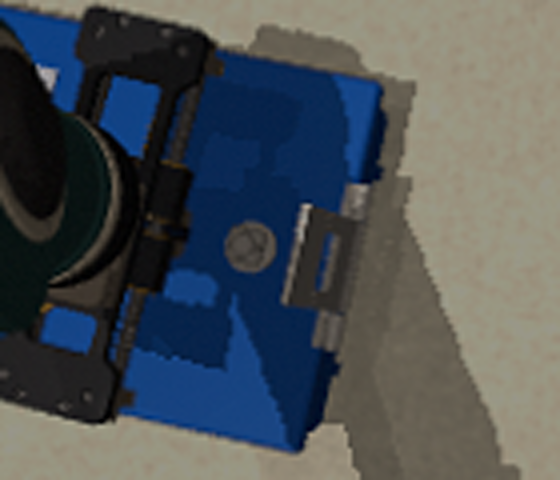

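The hasp has not moved and no contact was felt. I'll measure the strap from depth before trying again.

```bash
cat >> h.py <<'E'
def cloud(c):
    pose=env.sense(); im,d=viewer.read_camera(c); ci=viewer.camera_info(c)
    v,u=np.mgrid[0:384,0:512]
    p=cv2.undistortPoints(np.stack([u,v],-1).reshape(-1,1,2).astype(np.float64),ci['intrinsics'],ci['dist_coeffs']).reshape(384,512,2)
    q=np.stack([p[...,0]*d,-p[...,1]*d,-d],-1)
    if c=='wrist':
        T=ci['T_tool_cam']; q=q@T[:3,:3].T+T[:3,3]; w=q@np.array(pose['tcp_rot']).T+pose['ee_pos']
    else: w=q@ci['rotation'].T+ci['eye']
    w[d==0]=np.nan
    return im,w
E
python3 - <<'E'
from h import *
for c in ('side','top'):
    im,w=cloud(c)
    q=w-HINGE; a=q@X; b=q@U; z=w[...,2]
    m=(abs(a)<.03)&(abs(b)<.03)&(z>.11)&(z<.25)
    print(c,m.sum())
    for lo in np.arange(.1,.24,.01):
        k=m&(z>=lo)&(z<lo+.01)
        if k.any(): print(round(lo,2),k.sum(),'a',np.round([a[k].min(),a[k].max()],3),'b',np.round(np.percentile(b[k],[5,50,95]),3), im[k].mean(0).astype(int))
E
```

```text
side 389
0.11 43 a [-0.019  0.027] b [-0.007 -0.004  0.   ] [52 53 52]
0.12 46 a [-0.021  0.027] b [-0.006 -0.003  0.002] [51 53 53]
0.13 26 a [-0.022  0.027] b [-0.007 -0.003  0.001] [51 53 55]
0.14 18 a [-0.021  0.028] b [-0.006 -0.003 -0.   ] [43 48 59]
0.15 22 a [-0.02   0.028] b [-0.005 -0.002  0.001] [45 51 62]
0.16 37 a [-0.019  0.028] b [-0.004 -0.002  0.002] [46 51 60]
0.17 50 a [-0.019  0.028] b [-0.006 -0.002  0.002] [51 53 53]
0.18 50 a [-0.021  0.028] b [-0.004 -0.001  0.002] [50 53 56]
0.19 50 a [-0.022  0.028] b [-0.004 -0.     0.004] [50 54 57]
0.2 47 a [-0.021  0.028] b [-0.004  0.001  0.006] [56 61 67]
top 317
0.11 25 a [-0.02   0.029] b [-0.003 -0.002 -0.001] [46 43 40]
0.12 27 a [-0.02   0.028] b [-0.003 -0.002 -0.001] [46 43 40]
0.13 43 a [-0.02   0.029] b [-0.002 -0.     0.003] [65 61 56]
0.14 12 a [-0.021  0.028] b [-0.002 -0.001  0.   ] [48 46 43]
0.15 12 a [-0.021  0.03 ] b [-0.001 -0.     0.001] [44 43 44]
0.16 25 a [-0.019  0.029] b [-0.001  0.     0.001] [43 44 50]
0.17 31 a [-0.02   0.029] b [0.    0.001 0.002] [46 44 42]
0.18 33 a [-0.02   0.028] b [0.001 0.001 0.002] [47 43 41]
0.19 34 a [-0.021  0.025] b [0.001 0.002 0.002] [45 42 40]
0.2 74 a [-0.021  0.029] b [0.002 0.003 0.006] [83 79 75]
0.21 1 a [0.01 0.01] b [0.004 0.004 0.004] [103  95  87]
```

```bash
python3 - <<'E'
from h import *
for c in ('side','top'):
    im,w=cloud(c)
    q=w-STUD-.037*U; a=q@X; b=q@U; z=w[...,2]
    m=(abs(a)<.07)&(abs(b)<.05)&(z>.10)&(z<.25)
    for lo in np.arange(.09,.25,.01):
        k=m&(z>=lo)&(z<lo+.01)
        if k.any(): print(c,round(lo,2),k.sum(),'a',np.round(np.percentile(a[k],[2,50,98]),3),'b',np.round(np.percentile(b[k],[2,50,98]),3), im[k].mean(0).astype(int))
im,w=cloud('wrist'); cv2.imwrite('pics/w1.png',im[:,:,::-1])
im,w=cloud('side'); cv2.imwrite('pics/s2.png',cv2.resize(im[95:165,195:245,::-1],None,fx=8,fy=8,interpolation=cv2.INTER_CUBIC))
st()
E
```

```text
side 0.1 19 a [-0.007  0.003  0.01 ] b [-0.05  -0.044 -0.036] [57 59 59]
side 0.11 3 a [0.001 0.004 0.006] b [-0.048 -0.044 -0.041] [59 61 62]
side 0.14 15 a [-0.012 -0.     0.015] b [-0.016 -0.01  -0.008] [51 54 57]
side 0.15 27 a [-0.015 -0.002  0.014] b [-0.015 -0.012 -0.008] [34 36 40]
side 0.16 31 a [-0.015  0.004  0.017] b [-0.017 -0.012  0.005] [34 36 38]
side 0.17 38 a [-0.017 -0.002  0.018] b [-0.016 -0.012  0.008] [39 39 34]
side 0.18 27 a [-0.017  0.003  0.018] b [-0.02  -0.013  0.003] [41 39 31]
side 0.19 17 a [-0.015 -0.005  0.011] b [-0.019 -0.014  0.002] [32 31 26]
side 0.2 15 a [-0.025 -0.004  0.031] b [-0.034 -0.03   0.006] [73 66 40]
side 0.21 103 a [-0.066 -0.004  0.065] b [-0.037 -0.031  0.02 ] [44 43 35]
side 0.22 158 a [-0.066  0.009  0.062] b [-0.037 -0.027  0.021] [31 29 21]
side 0.23 92 a [-0.066  0.02   0.063] b [-0.028 -0.021  0.019] [50 47 36]
side 0.24 276 a [-0.069  0.015  0.069] b [-0.03  -0.019  0.021] [27 27 25]
top 0.1 70 a [-0.008  0.002  0.012] b [-0.048 -0.04  -0.028] [65 62 58]
top 0.11 22 a [-0.009  0.003  0.009] b [-0.043 -0.037 -0.007] [60 58 
[... 152 characters left out ...]
p 0.14 7 a [-0.003 -0.     0.004] b [-0.011 -0.01  -0.009] [7 6 9]
top 0.15 5 a [-0.003  0.001  0.003] b [-0.011 -0.01  -0.01 ] [7 7 7]
top 0.16 1 a [-0.002 -0.002 -0.002] b [-0.011 -0.011 -0.011] [22 14  5]
top 0.17 2 a [-0.002  0.     0.002] b [-0.005 -0.005 -0.004] [32 27 21]
top 0.2 3 a [-0.016  0.018  0.024] b [-0.031 -0.03  -0.029] [ 5 14 29]
top 0.21 88 a [-0.064  0.004  0.064] b [-0.032 -0.025  0.022] [20 21 26]
top 0.22 357 a [-0.065  0.003  0.065] b [-0.031 -0.024  0.022] [25 24 24]
top 0.23 79 a [-0.065  0.002  0.066] b [-0.03  -0.022  0.018] [20 21 24]
top 0.24 521 a [-0.069  0.012  0.069] b [-0.025 -0.017  0.025] [20 21 23]
 t 9.54 [0.4986 0.1963 0.0905] F [0.1 0.  0.2] w 0.0004
```

View pics/w1.png

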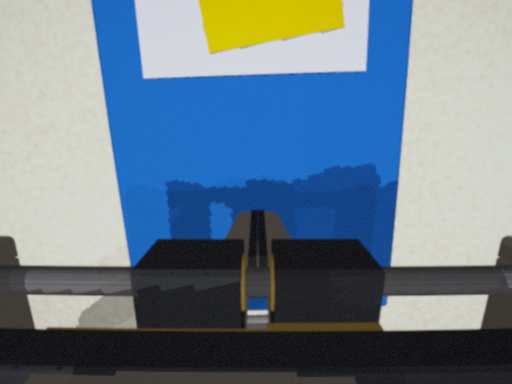

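View pics/s2.png

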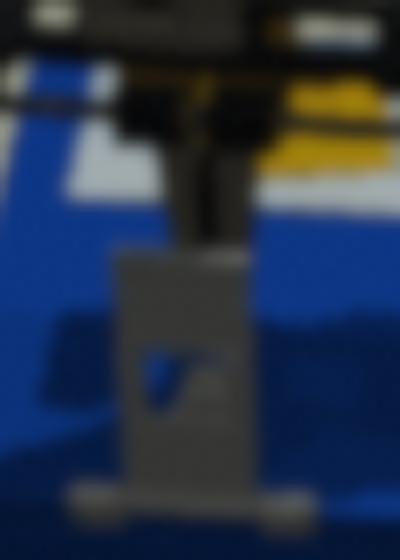

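The fingers are clearly on the far side and the strap is unmoved. I'll back out over the top and retry a bit lower, checking with the camera at each step.

```bash
python3 - <<'E'
from h import *
env.movel(STUD+.037*U+[0,0,.15],rate=.3)
env.movel(HINGE-.05*U+.004*X+[0,0,.15],rate=.3)
env.movel(HINGE-.03*U+.004*X+[0,0,.092],rate=.25); st('low')
crops=[]
for b in (-.012,-.002,.008):
    env.movel(HINGE+b*U+.004*X+[0,0,.092],rate=.1); st(b)
    im,w=cloud('side'); crops.append(im[90:170,190:250,::-1])
cv2.imwrite('pics/seq.png',cv2.resize(np.hstack(crops),None,fx=4.4,fy=4.4,interpolation=cv2.INTER_CUBIC))
E
```

```text
low t 11.22 [0.4712 0.0768 0.1838] F [-0.2 -0.  -0.1] w 0.0004
-0.012 t 11.56 [0.4768 0.0946 0.1853] F [-0.  -0.1  0.1] w 0.0007
-0.002 t 11.86 [0.4788 0.104  0.1846] F [ 0.4 -0.3  0.6] w 0.0002
0.008 t 12.16 [0.4812 0.1137 0.1844] F [ 0.3  0.6 -0.4] w 0.0008
```

View pics/seq.png

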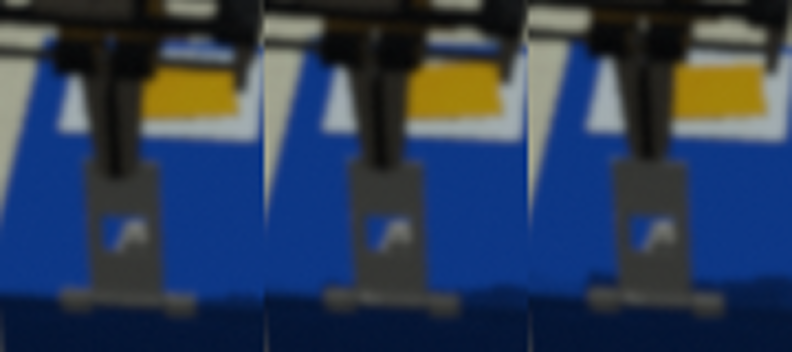

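```bash
python3 - <<'E'
from h import *
env.movel(HINGE-.02*U+.004*X+[0,0,.092],rate=.1); st()
im,w=cloud('side')
b=(w-HINGE)@U; a=(w-HINGE)@X
i=np.argwhere((abs(a-.004)<.012)&(abs(b)<.06)&(w[...,2]>.14)&(w[...,2]<.23))
for r in range(i[:,0].min(),i[:,0].max()+1):
    c=217
    cs=i[i[:,0]==r][:,1]; c=int(np.median(cs)); print(r,c,np.round([a[r,c],b[r,c],w[r,c,2]],3),im[r,c])
cv2.imwrite('pics/s3.png',cv2.resize(im[90:170,180:260,::-1],None,fx=7,fy=7,interpolation=cv2.INTER_NEAREST))
E
```

```text
t 12.64 [0.4741 0.0851 0.1847] F [-0.8  1.1 -0.7] w 0.0007
127 213 [-0.003 -0.031  0.229] [28 27 24]
128 215 [ 0.003 -0.032  0.227] [12 12 11]
129 215 [ 0.003 -0.032  0.223] [12 13 12]
130 216 [ 0.006 -0.034  0.222] [16 16 14]
131 216 [ 0.005 -0.031  0.215] [20 19 18]
132 216 [ 0.005 -0.029  0.211] [29 29 27]
133 217 [ 0.008 -0.032  0.21 ] [44 45 42]
134 217 [ 0.002 -0.002  0.181] [51 52 49]
135 218 [ 0.005 -0.001  0.177] [54 55 52]
136 218 [ 0.005 -0.002  0.175] [54 55 53]
137 217 [ 0.002 -0.005  0.173] [52 55 57]
138 218 [ 0.005 -0.005  0.169] [49 56 73]
139 218 [ 0.005 -0.004  0.165] [46 62 99]
```

View pics/s3.png

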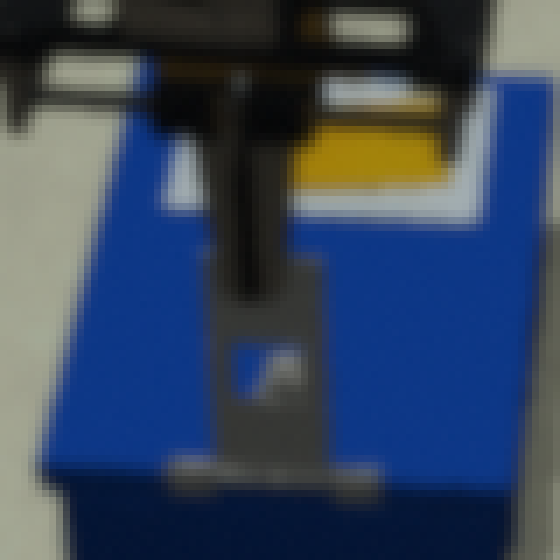

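The side depth puts the fingertips at about z=0.208, while the reported TCP is at 0.185. The real tips may sit about 20 mm behind the stated TCP. I'll check that with the wrist camera and the top camera.

```bash
python3 - <<'E'
from h import *
env.movel(HINGE-.045*U+.004*X+[0,0,.092],rate=.15); s=st()
T=np.array(s['tcp_rot']); p=np.array(s['ee_pos'])
print(np.round(s['joint_positions'],4))
for c in ('wrist','side','top'):
    im,w=cloud(c); t=(w-p)@T
    m=(abs(t[...,0])<.03)&(abs(t[...,2])<.025)&(t[...,1]>-.1)&(t[...,1]<.05)
    for lo in np.arange(-.08,.04,.005):
        k=m&(t[...,1]>=lo)&(t[...,1]<lo+.005)
        if k.any(): print(c,round(lo,3),k.sum(),'x',np.round(np.percentile(t[...,0][k],[2,50,98]),3),'z',np.round(np.percentile(t[...,2][k],[2,98]),3),im[k].mean(0).astype(int))
    cv2.imwrite(f'pics/{c}4.png',im[:,:,::-1])
E
```

```text
t 13.01 [0.468  0.0616 0.1846] F [-0.5 -0.3 -0.6] w 0.0005
[-0.6913  0.1709  0.5496  2.0569 -0.1107  0.9411 -0.3369]
wrist -0.08 131 x [-0.011 -0.01  -0.009] z [-0.007  0.006] [29 27 27]
wrist -0.075 189 x [-0.011 -0.01  -0.009] z [-0.015  0.014] [39 37 34]
wrist -0.07 250 x [-0.011 -0.01  -0.009] z [-0.016  0.014] [45 42 39]
wrist -0.065 200 x [-0.01  -0.01  -0.009] z [-0.015  0.014] [44 41 38]
wrist -0.06 179 x [-0.01  -0.01  -0.009] z [-0.015  0.013] [43 40 38]
wrist -0.055 159 x [-0.01  -0.01  -0.009] z [-0.014  0.013] [44 41 39]
wrist -0.05 144 x [-0.01  -0.01  -0.009] z [-0.014  0.013] [44 42 39]
wrist -0.045 128 x [-0.01  -0.009 -0.009] z [-0.013  0.012] [42 40 38]
wrist -0.04 116 x [-0.01  -0.009 -0.009] z [-0.013  0.012] [43 41 38]
wrist -0.035 96 x [-0.01  -0.009 -0.009] z [-0.013  0.011] [46 43 41]
wrist -0.03 55 x [-0.01  -0.009 -0.009] z [-0.01   0.009] [71 68 63]
side -0.08 17 x [0.006 0.012 0.015] z [-0.014  0.016] [28 29 32]
side -0.075 19 x [0.003 0.01  0.013] z [-0.014  0.016] [29 30 33]
side -0.07 23 x [0.001 0.011 0.016] z [-0.014  0.016] [29 31 35]
side -0.065 12 x [0.004 0.01  0.014] z [-0.015  0.016] [29 30 32]
side -0.06 19 x [0.008 0.011 0.015] z [-0.013  0.014] [30 30 28]
side -0.055 21 x [-0.004  0.012  0.016] z [-0.012  0.015] [30 30 30]
side -0.05 12 x [-0.001  0.01   0.014] z [-0.014  0.014] [32 33 35]
side -0.045 18 x [-0.     0.01   0.014] z [-0.012  0.014] [29 28 27]
side -0.04 14 x [0.007 0.011 0.016] z [-0.012  0.013] [31 31 31]
side -0.035 10 x [0.007 0.009 0.011] z [-0.009  0.012] [29 30 30]
side -0.03 9 x [0.006 0.009 0.013] z [-0.012  0.01 ] [32 36 44]
side -0.025 4 x [0.008 0.009 0.01 ] z [-0.007  0.004] [31 40 59]
```

View pics/wrist4.png

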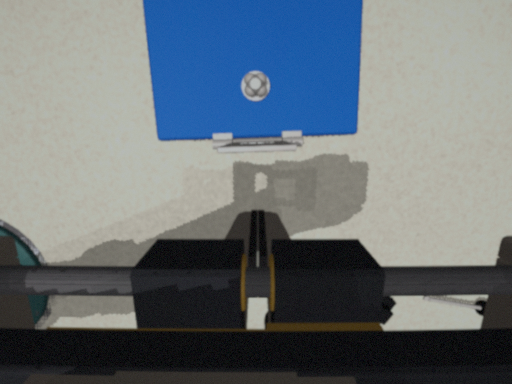

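Side and wrist depth agree: the real fingertips end about 26 mm short of the stated TCP. I'll include this offset and repeat the push.

```bash
cat >> h.py <<'E'
D=.026   # real finger tips are this far behind the nominal TCP
E
python3 - <<'E'
from h import *
r=.100; off=.004*X-[0,0,D]
for th in np.deg2rad([95,75,60,45,30,18,8]):
    P=HINGE+r*(np.cos(th)*U+np.sin(th)*Z)+.002*(-np.sin(th)*U+np.cos(th)*Z)-.010*U
    env.movel(P+off,rate=.15)
st()
for dz in (.004,.001,-.002,-.005,-.008):
    env.movel(STUD+.034*U+off+[0,0,dz],rate=.06); s=st(dz)
    if s['wrist_force'][2]>8: break
im,w=cloud('side'); cv2.imwrite('pics/s5.png',cv2.resize(im[80:180,150:290,::-1],None,fx=4,fy=4,interpolation=cv2.INTER_CUBIC))
E
```

```text
t 15.43 [0.5009 0.1908 0.0824] F [-0.   0.1  0.8] w 0.0004
0.004 t 15.74 [0.5015 0.1923 0.0723] F [-0.6 -0.4  0.4] w 0.0003
0.001 t 15.99 [0.5016 0.1924 0.0694] F [ 0.7 -0.4  1. ] w 0.0002
-0.002 t 16.24 [0.5022 0.1926 0.0678] F [-2.1 -1.2 11.9] w 0.0008
```

View pics/s5.png

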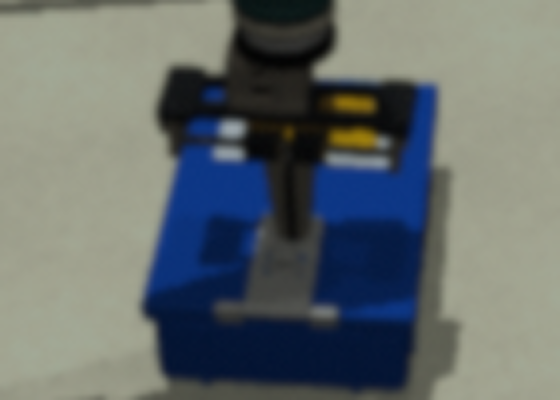

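The hasp is closed: contact came at TCP z=0.069, which confirms the 26 mm offset, and I pressed to 12 N. Next I measure the stud with the wrist camera on the way to the cap.

```bash
python3 - <<'E'
from h import *
env.movel(STUD+.034*U+[0,0,.07],rate=.3)
env.movel(STUD-.075*U+[0,0,.09],rate=.35); env.pause(.3); st()
im,w=cloud('wrist'); cv2.imwrite('pics/w5.png',im[:,:,::-1])
for n in ('stud','hinge','hasp_end'):
    print(n,[(round(r['score'],2),np.round(r['at'],4)) for r in tip_of('wrist',n)][:3])
np.savez('w5.npz',im=im,w=w)
b=(w-HINGE)@U;a=(w-HINGE)@X
m=(w[...,2]>.1045)&(w[...,2]<.12)&(np.hypot(*(w-STUD)[...,:2].transpose(2,0,1))<.03)
print(m.sum(),np.nanmean(w[m],0),w[m][:,2].max()); t=m&(w[...,2]>.1095); print(t.sum(),w[t].mean(0),w[t].min(0),w[t].max(0))
for lo,hi in ((.075,.09),(.09,.105),(.105,.114)):
    k=(b>lo)&(b<hi)&(abs(a-.004)<.015)&(w[...,2]>.07); print('hasp z',lo,np.nanmedian(w[k][:,2]))
v,u=np.nonzero(m);print(u.min(),u.max(),v.min(),v.max())
v0,u0=int(v.mean()),int(u.mean())
cv2.imwrite('pics/w5c.png',cv2.resize(im[max(0,v0-50):v0+50,max(0,u0-60):u0+60,::-1],None,fx=6,fy=6,interpolation=cv2.INTER_CUBIC))
E
```

```text
t 17.53 [0.4704 0.0887 0.1839] F [ 0.3 -0.8 -0.4] w 0.0004
stud [(0.76, array([0.4945, 0.1599, 0.0942]))]
hinge [(0.91, array([0.4798, 0.104 , 0.0929]))]
hasp_end []
390 [0.49032186 0.15877894 0.10845941] 0.11316189092275329
131 [0.49038396 0.15883443 0.11079963] [0.48341568 0.15287225 0.10952844] [0.49691907 0.16514345 0.11316189]
hasp z 0.075 0.093979599901834
hasp z 0.09 0.09405916702298435
hasp z 0.105 0.09406519528409606
250 271 103 123
```

View pics/w5c.png

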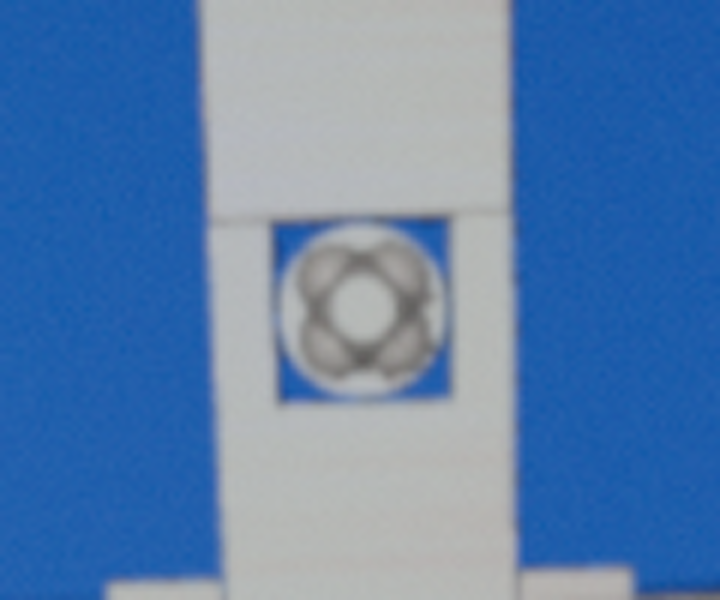

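The hasp lies level (measured z 0.094 along its whole length) with the stud through its eye. The stud axis measures (0.4903, 0.1588). Next is the cap.

```bash
python3 - <<'E'
from h import *
J=np.array([1,1,0.]); R=down(J); tx=R[:,0]
C=np.array([.522,-.3235,0])
env.reach(C+.06*tx+[0,0,.15],R); effector.release(); env.pause(.2); st()
im,w=cloud('wrist'); cv2.imwrite('pics/w6.png',im[:,:,::-1])
print([(round(r['score'],2),np.round(r['at'],4)) for r in tip_of('wrist','cap_mid')][:5])
d=np.hypot(w[...,0]-C[0],w[...,1]-C[1])
dark=im.max(2)<80
m=(d<.03)&(w[...,2]>.040)&(w[...,2]<.055)
q=w[m]; print('top',m.sum(),q.mean(0),q.min(0),q.max(0), im[m].mean(0))
s=(d<.035)&(w[...,2]>.015)&(w[...,2]<.03); q=w[s]; print('skirt',s.sum(),q.mean(0),q.min(0),q.max(0))
pts=w[m][:,:2].astype(np.float32); print(cv2.minEnclosingCircle(pts)); print(cv2.minEnclosingCircle(w[s][:,:2].astype(np.float32)))
E
```

```text
t 21.02 [ 0.5644 -0.3659  0.15  ] F [ 0.2  0.  -0.4] w 0.0921
[(0.89, array([ 0.6029, -0.3037,  0.0241])), (0.63, array([ 0.5191, -0.405 ,  0.0221])), (0.63, array([ 0.6045, -0.3811,  0.0211])), (0.57, array([ 0.5248, -0.3272,  0.0188]))]
top 455 [ 0.52129459 -0.32454586  0.04544447] [ 0.50859178 -0.33693056  0.04304673] [ 0.53399217 -0.31158392  0.04718443] [17.77802198 17.95604396 19.64175824]
skirt 466 [ 0.52098152 -0.32405781  0.02145716] [ 0.50243367 -0.34405119  0.01929263] [ 0.54024218 -0.30536538  0.02364972]
((0.5212550163269043, -0.32418298721313477), 0.012910441495478153)
((0.5212857723236084, -0.324275404214859), 0.019902881234884262)
```

View pics/w6.png

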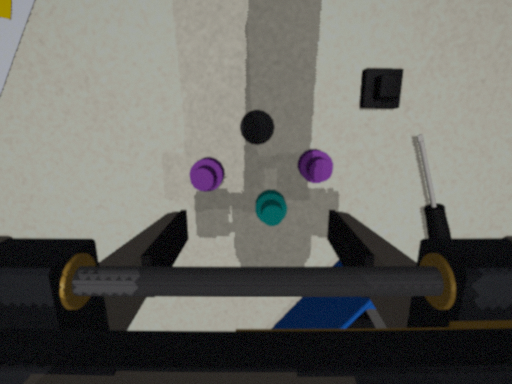

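The wrist view shows the black cap at (257,127). Its two fitted radii, 12.9 and 19.9 mm, match the grip and skirt. The purple decoys at (206,174) and (316,165) and the turquoise one at (271,208) are clear of the diagonal jaw line. I'll check tip depth with the fingers open, then grasp.

```bash
python3 - <<'E'
from h import *
R=down([1,1,0.]); C=np.array([.5213,-.3242,0])
s=env.sense(); im,w=cloud('wrist'); t=(w-np.array(s['ee_pos']))@np.array(s['tcp_rot'])
m=(abs(t[...,0])<.02)&(abs(t[...,2])>.035)&(abs(t[...,2])<.07)&(t[...,1]<.03)
tip=np.percentile(t[...,1][m],99.5); print('tip y',tip,t[...,1][m].max())
env.movel(C+[0,0,.06],rate=.3)
env.movel(C+[0,0,.0235-D],rate=.12); s=st('down')
effector.grasp(50); env.pause(.2); st('grasp')
env.movel(C+[0,0,.03],rate=.15); st('lift')
im,w=cloud('side'); cv2.imwrite('pics/s7.png',cv2.resize(im[180:350,170:350,::-1],None,fx=3,fy=3,interpolation=cv2.INTER_CUBIC))
E
```

```text
tip y -0.02800178102938201 -0.025755203728447078
down t 22.34 [ 0.5219 -0.325  -0.0019] F [-0.  -0.7 -0.1] w 0.0922
grasp t 23.57 [ 0.5213 -0.3242 -0.0025] F [ 0.6  0.3 -0.4] w 0.0251
lift t 23.93 [ 0.5218 -0.3243  0.0305] F [-0.7  0.6 -1.4] w 0.0250
```

View pics/s7.png

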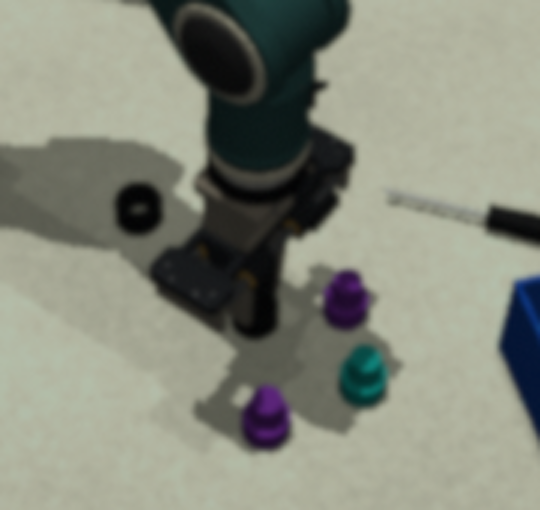

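The cap is held (opening 25 mm for the 26 mm grip) and off the bench. Now I move it over the stud.

```bash
python3 - <<'E'
from h import *
S=np.array([.4903,.1588,0])
env.movel([.5213,-.3242,.19],rate=.35)
env.reach(S+[0,0,.19],down(X)); st('hover')
env.movel(S+[0,0,.125],rate=.2); env.pause(.3); s=st('above stud')
print(np.round(s['tcp_rot'],3).tolist())
for c in ('side','top'):
    im,w=cloud(c); 
    cr=im[90:180,170:260] if c=='side' else im[190:290,110:210]
    cv2.imwrite(f'pics/{c}8.png',cv2.resize(cr[:,:,::-1],None,fx=6,fy=6,interpolation=cv2.INTER_CUBIC))
    d=np.hypot(w[...,0]-S[0],w[...,1]-S[1]); k=(d<.03)&(w[...,2]>.122)&(w[...,2]<.155)
    q=w[k]; a=(q-S)@X; b=(q-S)@U; print(c,k.sum(),'a',np.round(np.percentile(a,[1,99]),4),'b',np.round(np.percentile(b,[1,99]),4),'z',q[:,2].min())
E
```

```text
hover t 26.36 [0.4904 0.1579 0.1896] F [-0.5 -0.7 -0. ] w 0.0251
above stud t 27.13 [0.491  0.1591 0.126 ] F [ 0.3 -0.6 -0.3] w 0.0251
[[-0.25, 0.002, 0.968], [-0.968, 0.001, -0.25], [-0.002, -1.0, 0.001]]
side 114 a [-0.0196  0.0196] b [-0.0254 -0.0063] z 0.12458917275461068
top 118 a [-0.0193  0.0188] b [-0.0201 -0.0044] z 0.12525443805019476
```

View pics/side8.png

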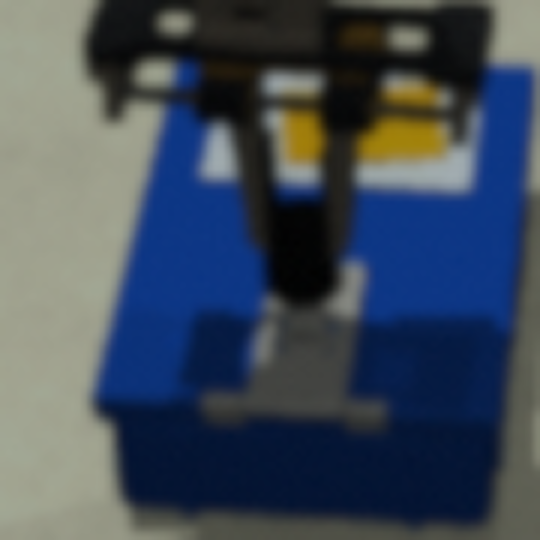

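The cap is centred over the stud within 1 mm and upright. Pressing down in force-watched steps.

```bash
python3 - <<'E'
from h import *
S=np.array([.4903,.1588,0])
z=.112; env.movel(S+[0,0,z],rate=.1); st(z)
while z>.088:
    z-=.0015; env.movel(S+[0,0,z],rate=.04); s=st(round(z,4)); f=s['wrist_force']
    if np.hypot(f[0],f[1])>12 or f[2]>32: print('stop'); break
    if s['t']>36: break
E
```

```text
0.112 t 27.52 [0.4898 0.1586 0.1116] F [ 1.4 -1.  -0.6] w 0.0252
0.1105 t 27.77 [0.4904 0.1588 0.1107] F [ 0.2 -0.2 -0.1] w 0.0248
0.109 t 28.02 [0.4903 0.1588 0.109 ] F [ 0.3  0.7 -0.5] w 0.0247
0.1075 t 28.27 [0.4902 0.1588 0.1074] F [ 0.2 -0.4 -0.7] w 0.0250
0.106 t 28.52 [0.4903 0.1588 0.1059] F [-0.1 -0.1 -0.4] w 0.0249
0.1045 t 28.77 [0.4908 0.1592 0.1047] F [ 0.5 -0.   0.5] w 0.0249
0.103 t 29.02 [0.4912 0.1595 0.1037] F [0.4 1.1 5.1] w 0.0249
0.1015 t 29.27 [0.4913 0.1593 0.1023] F [0.6 1.3 5.5] w 0.0247
0.1 t 29.52 [0.4909 0.1591 0.1002] F [1.8 1.6 0.8] w 0.0249
0.0985 t 29.77 [0.4904 0.1589 0.0981] F [ 2.8  2.7 -2.2] w 0.0249
0.097 t 30.02 [0.4901 0.1588 0.0963] F [ 3.7  2.2 -6.6] w 0.0251
0.0955 t 30.27 [0.4903 0.1589 0.0949] F [  5.5   3.2 -10.2] w 0.0247
0.094 t 30.52 [0.49   0.1588 0.0936] F [ 3.5  3.  -6.9] w 0.0249
0.0925 t 30.77 [0.4904 0.1586 0.0927] F [ 3.2  2.1 -2.1] w 0.0248
0.091 t 31.02 [0.4907 0.1588 0.0918] F [0.8 0.7 5.1] w 0.0252
0.0895 t 31.27 [0.4908 0.1589 0.0916] F [-2.5 -0.3 17.8] w 0.0250
0.088 t 31.52 [0.4909 0.1591 0.0913] F [-6.8 -1.  29.9] w 0.0251
```

It clicked: force peaked at TCP z≈0.103, the cap was then pulled down, and it stopped hard at z≈0.092 as predicted. The push is now 30 N. Final check.

```bash
python3 - <<'E'
from h import *
env.pause(.5); st('hold')
S=np.array([.4903,.1588,0])
for c in ('side','top'):
    im,w=cloud(c); cv2.imwrite(f'pics/{c}9.png',im[:,:,::-1] if c=='top' else cv2.resize(im[90:180,170:260,::-1],None,fx=6,fy=6,interpolation=cv2.INTER_CUBIC))
    d=np.hypot(w[...,0]-S[0],w[...,1]-S[1]); k=(d<.024)&(w[...,2]>.085)&(w[...,2]<.15)&(im.max(2)<35); q=w[k]
    print(c,k.sum(),np.round(np.percentile(q[:,2],[2,98]),4))
st()
E
```

```text
hold t 32.02 [0.4909 0.159  0.0913] F [-7.3 -0.5 30. ] w 0.0246
side 178 [0.0985 0.1443]
top 170 [0.0993 0.1429]
 t 32.12 [0.4909 0.159  0.0913] F [-6.6 -0.6 29.4] w 0.0248
```

View pics/side9.png

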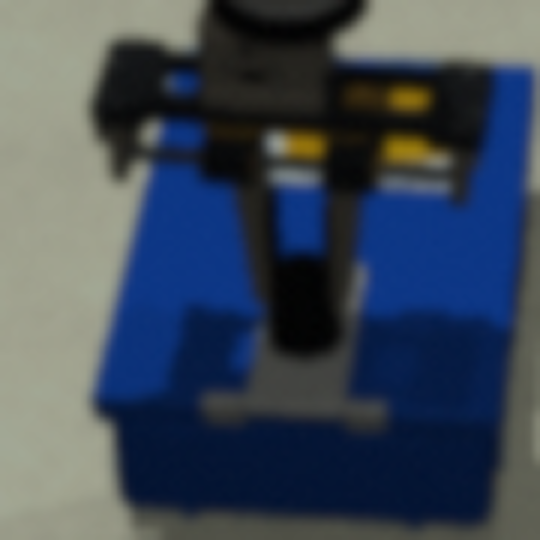

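View pics/top9.png

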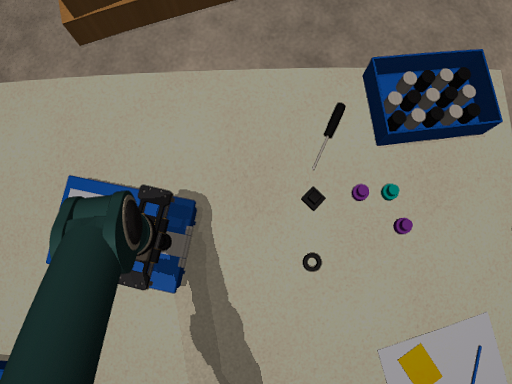

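The side view shows the skirt flat on the hasp around (305,345). The top view shows the spacer, plug, driver and coloured caps at the same pixels as at the start. I'm handing the job in.

```bash
python3 - <<'E'
from h import *
print(workorder.finish_job())
E
```

```text
the job is handed in; nothing more can be done
None
```

The hasp is closed over the stud and the black cap is snapped fully home. I handed the job in at about 32 s, with the gripper still holding the cap and pressing down at about 30 N.

- **Hasp:** The first push missed, because the fingertips really end about 26 mm short of the stated TCP. I found this with the side and wrist depth images, corrected for it and repeated the push. The hasp then measured level at z = 0.094 m along its solid end, with the stud through its eye.
- **Cap:** I gripped the black cap at (0.521, -0.324) and pressed it straight down over the stud. Force rose to about 5 N, then the cap was pulled down and stopped hard at TCP z ≈ 0.0915 m. The expected height for fully home was 0.092 m.
- **Last checks:** The push held steady at 29–30 N, with about 7 N sideways. The bystanders and the coloured caps had not moved in the top view.
- **Checks that disagreed:** The force steps showed only about 5 N before the click, below the stated 8 to 14 N. The readings were 1.5 mm apart and probably missed the peak. Depth put the cap top at 0.143–0.144 m instead of 0.1405 m, probably because it includes finger points.

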